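# Shut the swab bin and tip out the empty bin for refilling

### The job

Three little bench dispensers stand in a row, each with one tilt-out bin: a wide one, a middle-sized one and a narrow one. The narrow one, which holds the swabs, was left tipped open: push its bin back until it clicks fully home. The wide one is due for refilling: tip its bin forward all the way to its stop and leave it like that, and keep the middle-sized one shut.

Things in the scene. Friction and masses are not known exactly. Their poses are not given: they have to be found in the camera images.
- dispenser_wide: Widest dispenser, fixed to the bench: white housing 80 (x) x 130 (y) x 118 mm high, open at the front, with a grey tilt-out bin. Origin: centre of its underside; x points from front to back, z up. Bin pivot: along y at x -35, z 15 mm. Bin shut: front panel's outer face x -42, z 8 to 113; a pull tab x -42 to -35, 40 wide, centred, stands 32 mm above the flat, bare roof, up to z 150.
- bin_wide (a joint): Tilt of the wide bin, rad: 0 shut, grows as its top tips forward (dispenser's -x), 0.8 at the stop. Starts shut. A sprung catch holds it: 5 to 8 N at the tab, pulled forward from behind or pinched, frees it; past 0.16 a stiff hinge lets it stay where left. Going back, the catch resists with about 5 N from 0.16, and under 0.07 snaps it home.
- dispenser_narrow: Narrowest dispenser, 58 mm wide (y); in all else, frame, pivot, front panel and tab, the same as dispenser_wide. White swabs stand in its bin.
- bin_narrow (a joint): Tilt of the narrow bin, rad, as bin_wide (same catch, stop and hinge); it shuts by a push on tab or panel from the front. Starts tipped open, 0.55 to 0.77. At tilt q the front top edge of the tab is at x = -35 - 135 sin q - 7 cos q, z = 15 + 135 cos q - 7 sin q mm of the dispenser.
- dispenser_medium: Middle-sized dispenser, 92 mm wide (y), in all else the same as the others; to be left shut. The head of the desk lamp hangs 0.54 m above the bench behind the row (x from 0.65 m, y about 0.08 m and to the right): keep wrist and arm clear of it. A loose tub of swabs also stands in the row.
- bin_medium (a joint): Tilt of the middle-sized bin, rad, as bin_wide. Starts shut.
There are look-alikes about, which are no part of the job. Leave any green or red look-alike of the dispenser_medium alone.

How it is judged:
By the outcome, as a careful person would: the job done as asked, in the order asked, and still so for the second after the job is handed in, with the robot touching nothing.
It also fails if it takes over 56 s, if anything falls off the work surface, if the arm or the gripper's body presses on something with over 40 N, if the wrist force passes 120 N, or if a joint passes its speed limit or range.

### The arm

A 6-joint arm with a two-finger parallel gripper is mounted at the origin on a cart in front of the work surface, level with it; the furniture and walls round the work are solid. World frame = base frame: x ahead of the robot, y to its left, z up, the work surface at z = 0. Lengths are in mm, angles in rad, forces in N, time in s.
With the tool pointing down it reaches from about 350 to 775 mm from the base axis. Payload 7.3 kg.
Tool frame: the origin (TCP) lies at the very end of the fingers, on their centre line; the grasp point (between the pads) lies 19 mm behind it; z points along the fingers, y is the line along which they close (so a half turn about z gives the same grasp; the last joint's range is limited). The gripper opens to 92 mm and grips with 3 to 60 N. Pads are 19 mm wide; open, the fingers measure 130 mm over their backs; the gripper's body (75 mm by 190 mm) begins 47 mm behind the grasp point.
Start: joints at [-1.348, 0.342, 1.524, -0, 1.275, -0.146], TCP at [189.284, -489.711, 226.741] pointing down, gripper open.
Joint ranges: [-2.53, 2.53], [-0.77, 2.02], [0.04, 2.7], [-1, 4.14], [0.28, 2.66], [-3.11, 3.11]. Speed limits (rad/s): [2.57, 2.57, 3.14, 3.14, 3.14, 3.14].

### API

Orientations are given as [roll, pitch, yaw] about the fixed x, y, z axes, in that order (R = Rz(yaw) Ry(pitch) Rx(roll)).
In Python, from plant import bot gives the robot as it stands.
- The arm moves only by the tool jog_arm, never from a script. Its argument "targets" is a list of rows, each an object with "xyz": the shift along the tool's x, y, z as a fraction of full scale, a list of three; "spin": the turn about the tool's z as a fraction of full scale. In form: [{"xyz": [x, y, z], "spin": spin}, ...]. A call has exactly 10 rows; each row shifts and turns the commanded pose from where the row before left it, along the tool's axes as they then stand; what a row does not reach is not made up. Full scale, the value 1, is 80 mm for a shift and 0.1 rad for a turn. A row lasts 1/8 s, in which the tool goes at most 62.5 mm and 10.7 degrees, less where a joint would pass 70% of its speed; a pose out of reach is approached as far as the arm can. A call with a number of a shift or a turn outside -1 to 1 is refused whole. A call with a gripper value outside its range is refused whole. "gripper" is the opening in per cent of the stroke, from 0 (shut) to 100 (fully open), set as the call begins (left out, the last holds). The fingers move at their own pace and stop on an object; the grip force is fixed at half the most. Time passes only in rows, so rows that do not move let the fingers close, or fill a call up. It gives the time, the measured TCP pose, the force, the opening and the grip force at its end, in the units of the state.
- bot.get_obs(): the state, without advancing time (a new reading comes with each control period).
- bot.capture(name): name is "scene" or "side" or "wrist"; returns the picture (400x640x3 uint8, blue, green, red); there is no depth.
- bot.get_calibration(name): a dict with "vfov" (degrees; the focal length in pixels is half the picture's height over the tangent of half this angle, whatever the lens; pixels are square), "cx", "cy" (the principal point, pixels), "eye" and "rotation" of the camera in the world. Camera axes: x right, y down, z forward; pixel columns grow to the right and rows downward; lengths in mm; the calibration is good to about 2 mm. The wrist camera is an equidistant fisheye: a pixel r from the principal point sees the ray r / f radians off the axis. A picture is of the moment at which its call begins: read the wrist's pose just before it. get_calibration takes no time and is no camera call; for the wrist camera it gives the pose at the moment of the call.
- bot.close_job(): hands the job in; it is judged then, once.
The state is a dict: "time": time; "joint_positions": joint angles; "dq": joint speeds; "tau": joint torques, N m; "tool_pos": TCP position; "tcp_rot": TCP orientation; "contact_force": force on the tool from outside, world axes, zero at the start; "moment": the same for the moment, N m; "grip_width": finger opening in mm; "finger_force": force on a finger pad.
Only numpy, scipy, OpenCV 4.12 (cv2) and the standard library are available. Lean on these libraries where they do the work, as an engineer would, in place of code of your own. Each camera call takes 0.05 s, during which the arm holds its last target. There are 200 camera calls.

## Working session

There is one attempt and no reset: what is moved stays moved. The work goes in short steps, Python scripts to look and compute and a tool call to move; the robot and the scene stay as the last step left them, time stands still between calls to the robot, and variables do not carry over. Pictures are saved under pics/ and viewed, at most 10 in all, crops included, and the job is handed in when it is done.

Besides the shell and the picture viewer there is one more tool, called after "Request:" as name([rows], argument=value, ...), one row to a line, values as JSON. jog_arm: Moves the arm, as the interface text tells. Shift numbers are shares of 80 mm and turn numbers shares of 0.1 rad, none past 1 either way. Its arguments: {"type":"object","properties":{"targets":{"type":"array","items":{"type":"object","properties":{"xyz":{"type":"array","items":{"type":"number"}},"spin":{"type":"number"}}}},"gripper":{"type":"number"}},"required":["targets"]}

```bash
mkdir -p pics; ls; cat > h.py <<'E'
from plant import bot
import numpy as np, cv2
from scipy.spatial.transform import Rotation as Ro
def ray(c,u,v,name=''):
    f=200/np.tan(np.radians(c['vfov'])/2); x,y=(u-c['cx'])/f,(v-c['cy'])/f
    if name=='wrist':
        r=np.hypot(x,y); d=np.array([x/r*np.sin(r),y/r*np.sin(r),np.cos(r)])
    else: d=np.array([x,y,1.])
    return np.array(c['rotation'])@d
def at_z(c,u,v,z,name=''):
    d=ray(c,u,v,name); e=np.array(c['eye']); return e+d*(z-e[2])/d[2]
def proj(c,p):
    f=200/np.tan(np.radians(c['vfov'])/2); q=np.array(c['rotation']).T@(np.array(p)-c['eye'])
    return c['cx']+f*q[0]/q[2], c['cy']+f*q[1]/q[2]
E
python3 - <<'E'
from h import *
for n in ('scene','side'):
    cv2.imwrite(f'pics/{n}0.png',bot.capture(n)); print(n,bot.get_calibration(n))
print(bot.get_obs())
E
```

```text
pics
scene {'vfov': 49.24110262094485, 'cx': 314.62536893671427, 'cy': 192.06829425301234, 'eye': array([-267.01425927,  627.53174649,  600.58730207]), 'rotation': array([-2.07963307,  0.01908348, -2.0857195 ])}
side {'vfov': 46.45421808189927, 'cx': 313.73407067435573, 'cy': 199.48014799671589, 'eye': array([ 582.44062676, -870.52568235,  630.04284143]), 'rotation': array([-2.08057189,  0.00732187, -0.0467383 ])}
{'time': 0.1, 'joint_positions': array([-1.34800366e+00,  3.42670827e-01,  1.52492794e+00, -8.71679900e-06,
        1.27538169e+00, -1.46011663e-01]), 'dq': array([ 1.14181513e-03, -1.33141851e-03, -2.36100932e-03, -5.39546130e-04,
        3.52544633e-04,  7.32472597e-05]), 'tau': array([ 1.58471372e-03, -4.32002735e+01, -2.44694638e+01,  7.19087804e-02,
        5.27082221e-02, -4.10052382e-05]), 'tool_pos': array([ 189.19463973, -489.33774875,  226.10297462]), 'tcp_rot': array([-3.14021841e+00, -1.93668725e-04,  3.68806743e-01]), 'contact_force': array([-0.0431312 , -0.11509521, -0.34915022]), 'moment': array([ 0.01369588, -0.08848278,  0.02687432]), 'finger_force': 0.0, 'grip_width': 91.80228097635741}
```

View pics/scene0.png

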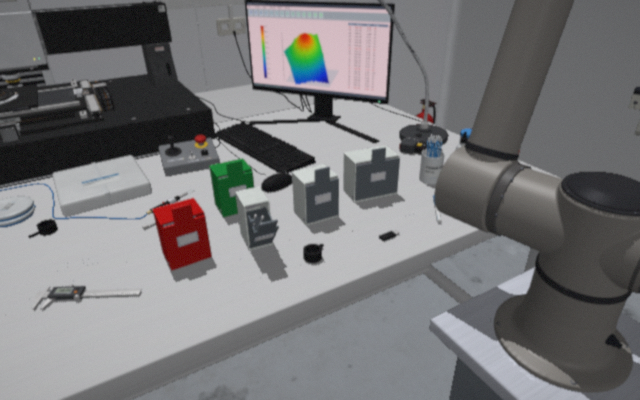

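View pics/side0.png

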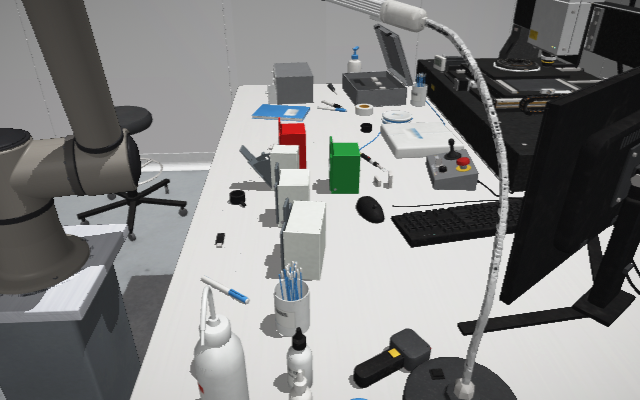

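The scene picture shows, left to right, the red look-alike (183,233), the narrow bin tipped open (258,215), the medium dispenser (317,193), the wide one (372,173), and the swab tub (432,165). The green look-alike stands behind at (232,187). In the side picture the row runs narrow (280,160), medium (292,195), wide (303,240), tub (292,305). I'll enlarge both.

```bash
python3 - <<'E'
import cv2
a=cv2.imread('pics/scene0.png')[140:260,225:415]; cv2.imwrite('pics/c1.png',cv2.resize(a,None,fx=4,fy=4,interpolation=cv2.INTER_CUBIC))
b=cv2.imread('pics/side0.png')[130:290,225:345]; cv2.imwrite('pics/c2.png',cv2.resize(b,None,fx=3.75,fy=3.75,interpolation=cv2.INTER_CUBIC))
E
```

```text
(no output)
```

View pics/c1.png

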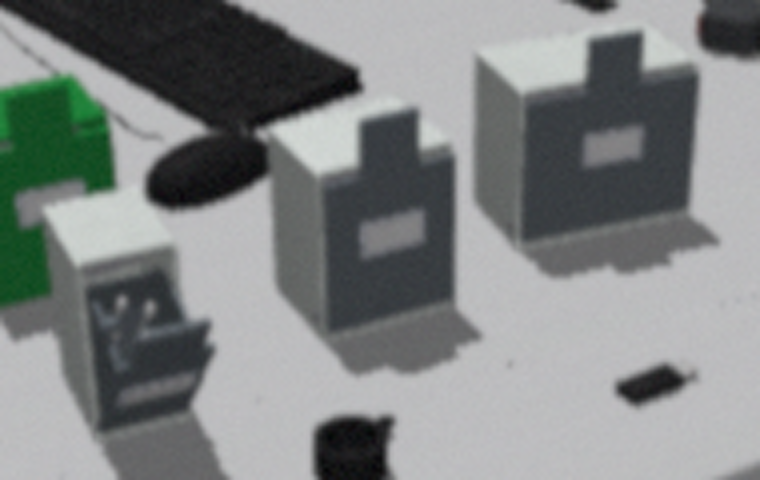

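View pics/c2.png

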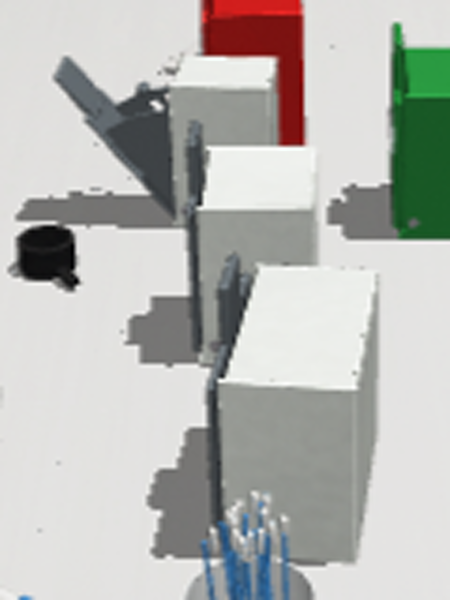

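```bash
cat >> h.py <<'E'
def cal(n):
    c=dict(bot.get_calibration(n)); r=np.array(c['rotation'])
    c['rotation']=Ro.from_euler('xyz',r).as_matrix() if r.shape==(3,) else r
    return c
E
python3 - <<'E'
from h import *
from scipy.optimize import least_squares
C={n:cal(n) for n in('scene','side')}
S=lambda u,v:('scene',225+u/4,140+v/4)
D=lambda u,v:('side',225+u/3.75,130+v/3.75)
data={'wide':(65,[(S(475,55),40,1,118),(S(522,93),-40,1,118),(S(588,38),-42,20,150),(S(641,31),-42,-20,150),(S(697,68),-40,-1,118),(S(520,242),-40,1,0),
 (D(218,383),-40,-1,118),(D(358,390),40,-1,118),(D(380,268),40,1,118),(D(255,266),-40,1,118),(D(358,563),40,-1,0)]),
'medium':(46,[(S(270,133),40,1,118),(S(320,178),-40,1,118),(S(361,121),-42,20,150),(S(416,109),-42,-20,150),(S(453,150),-40,-1,118),(S(327,333),-40,1,0),
 (D(200,208),-40,-1,118),(D(317,208),40,-1,118),(D(317,148),40,1,118),(D(205,148),-40,1,118)]),
'narrow':(29,[(S(42,207),40,1,118),(S(83,268),-40,1,118),(S(143,190),40,-1,118),(S(175,243),-40,-1,118),(S(100,432),-40,1,0),
 (D(170,88),-40,-1,118),(D(277,88),40,-1,118),(D(277,57),40,1,118),(D(185,57),-40,1,118)])}
for k,(h,pts) in data.items():
    def w(p,x,y,z):
        y=y*h if abs(y)==1 else y; c,s=np.cos(p[2]),np.sin(p[2]); return [p[0]+c*x-s*y,p[1]+s*x+c*y,z]
    def f(p): return np.concatenate([np.subtract(proj(C[o[0]],w(p,x,y,z)),o[1:]) for o,x,y,z in pts])
    r=least_squares(f,[500,100,0],loss='soft_l1'); print(k,r.x.round(3)); print(np.round(r.fun if 0 else f(r.x),1))
    if k=='narrow':
        for q in np.arange(.5,.81,.06):
            o=[]
            for y in(-20,20):
                P=w(r.x,-35-135*np.sin(q)-7*np.cos(q),y,15+135*np.cos(q)-7*np.sin(q))
                u,v=proj(C['side'],P);a,b=proj(C['scene'],P);o+=[(u-225)*3.75,(v-130)*3.75,(a-225)*4,(b-140)*4]
            print(round(q,2),np.round(o),np.round(P))
E
```

```text
wide [599.649 -26.162 125.507]
[-1.  -2.6 -0.2 -0.4 -0.1 -0.6  0.5 -1.3  0.5 -2.3 -0.9  1.9 -2.  -0.3
  0.4 -0.   0.1  0.4 -2.  -0.7  0.4  0.6]
medium [576.826 160.817 -12.611]
[-1.6 -3.  -0.1 -1.1 -0.4 -1.1  0.8 -1.7  0.6 -2.7 -0.5  2.1 -2.4  0.3
  0.   0.1  0.2 -0.6 -1.3 -0.3]
narrow [ 554.086  335.063 -132.046]
[-0.2 -2.2 -0.9 -1.4 -1.4 -3.1  1.6 -1.  -0.2  1.7 -1.3 -0.  -0.7  0.4
  1.   0.4 -2.5  0.1]
0.5 [ 77.  66. 204. 280.  86.  46. 130. 298.] [451. 365. 130.]
0.56 [ 68.  72. 209. 294.  78.  51. 135. 312.] [444. 366. 126.]
0.62 [ 60.  78. 214. 308.  70.  57. 139. 326.] [438. 367. 121.]
0.68 [ 52.  84. 219. 322.  62.  63. 144. 341.] [431. 367. 116.]
0.74 [ 45.  91. 223. 337.  55.  70. 148. 356.] [426. 368. 110.]
0.8 [ 38.  98. 228. 352.  49.  77. 153. 372.] [420. 368. 104.]
```

```bash
python3 - <<'E'
from h import *
C=cal('side');B=cal('scene')
for n,u,v in (('bottle',215,385),('bottle tip',208,292),('pen/edge',160,330)):
    print(n,[at_z(C,u,v,z).round() for z in(0,100,200)])
def tri(a,b):
    A=[];r=[]
    for c,p in((C,a),(B,b)):
        d=ray(c,*p);d/=np.linalg.norm(d);M=np.eye(3)-np.outer(d,d);A.append(M);r.append(M@c['eye'])
    return np.linalg.solve(sum(A),sum(r)).round()
print('tub bottom',at_z(C,292,333,0).round(),at_z(B,429,185,0).round(),'swab top',tri((287,264),(434,138)))
print('red',[at_z(B,183,262,0).round(), at_z(B,208,258,0).round()], 'tab top',at_z(B,202,202,150).round())
print('lamp head',[at_z(C,400,12,z).round() for z in(500,540)])
E
```

```text
bottle [array([ 442., -351.,    0.]), array([ 464., -433.,  100.]), array([ 487., -516.,  200.])]
bottle tip [array([ 396., -120.,    0.]), array([ 426., -239.,  100.]), array([ 455., -358.,  200.])]
pen/edge [array([ 323., -222.,    0.]), array([ 364., -325.,  100.]), array([ 405., -428.,  200.])]
tub bottom [ 567. -243.    0.] [ 540. -195.    0.] swab top [ 562. -213.  134.]
red [array([551., 513.,   0.]), array([537., 460.,   0.])] tab top [525. 456. 150.]
lamp head [array([803., 126., 500.]), array([ 735., -180.,  540.])]
```

Request:
jog_arm([
  {"xyz": [0.52,-0.46,0],"spin": 0.94},
  {"xyz": [0.47,-0.5,0],"spin": 0.94},
  {"xyz": [0.42,-0.55,0],"spin": 0.94},
  {"xyz": [0.37,-0.58,0],"spin": 0.94},
  {"xyz": [0.31,-0.62,0],"spin": 0.94},
  {"xyz": [0.25,-0.64,0],"spin": 0},
  {"xyz": [0.25,-0.64,0],"spin": 0},
  {"xyz": [0.25,-0.64,0],"spin": 0},
  {"xyz": [0,-0.7,0],"spin": 0},
  {"xyz": [0,-0.7,0],"spin": 0},
], gripper=0)

```text
time: 1.35
tool_pos: [402.3, 15.8, 226.5]
tcp_rot: [3.142, 0.0, -0.101]
contact_force: [0.6, -0.3, 0.5]
grip_width: 0.8
finger_force: 0.0
```

Request:
jog_arm([
  {"xyz": [-0.075,-0.6,0],"spin": 0},
  {"xyz": [-0.075,-0.6,0],"spin": 0},
  {"xyz": [-0.075,-0.6,0],"spin": 0},
  {"xyz": [-0.075,-0.6,0],"spin": 0},
  {"xyz": [-0.075,-0.6,0],"spin": 0},
  {"xyz": [-0.075,-0.6,0],"spin": 0},
  {"xyz": [-0.075,-0.55,0.2],"spin": 0},
  {"xyz": [0,0,0.5],"spin": 0},
  {"xyz": [0,0,0.5],"spin": 0},
  {"xyz": [0,0,0.38],"spin": 0},
])

```text
time: 2.6
tool_pos: [393.3, 348.3, 98.2]
tcp_rot: [3.14, 0.002, -0.101]
contact_force: [0.1, -0.4, 0.0]
grip_width: 0.2
finger_force: 0.0
```

```bash
python3 - <<'E'
from h import *
b=bot.capture('side')[90:240,215:345]; a=bot.capture('scene')[130:280,190:330]
o=np.hstack([cv2.resize(i,(400,int(400*i.shape[0]/i.shape[1])),interpolation=cv2.INTER_CUBIC)[:425] for i in(b,a)])
cv2.imwrite('pics/p3.png',o);print(bot.get_obs()['tool_pos'])
E
```

```text
[392.05598864 347.2055503   96.9539146 ]
```

View pics/p3.png

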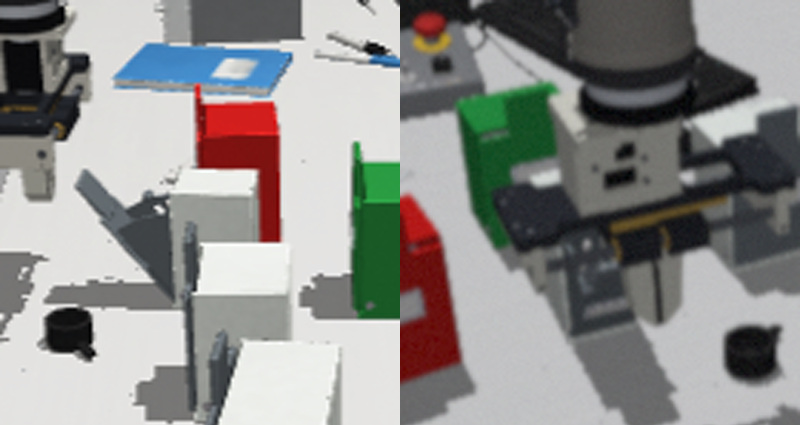

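The finger is in front of the narrow tab's tip: in the left half, tip at (40,195) and tab at (88,172). I'll push along the tool's +x.

Request:
jog_arm([
  {"xyz": [0.15,0,0],"spin": 0},
  {"xyz": [0.15,0,0],"spin": 0},
  {"xyz": [0.13,0,0],"spin": 0},
  {"xyz": [0.13,0,0],"spin": 0},
  {"xyz": [0.13,0,0],"spin": 0},
  {"xyz": [0.12,0,0],"spin": 0},
  {"xyz": [0.12,0,0],"spin": 0},
  {"xyz": [0.12,0,0],"spin": 0},
  {"xyz": [0.1,0,0],"spin": 0},
  {"xyz": [0.05,0,0],"spin": 0},
])

```text
time: 3.95
tool_pos: [490.4, 338.8, 100.2]
tcp_rot: [-3.142, -0.001, -0.101]
contact_force: [-1.3, -0.7, 0.4]
grip_width: 0.5
finger_force: 0.2
```

Request:
jog_arm([
  {"xyz": [0.02,0,0],"spin": 0},
  {"xyz": [0.02,0,0],"spin": 0},
  {"xyz": [0.02,0,0],"spin": 0},
  {"xyz": [0.02,0,0],"spin": 0},
  {"xyz": [0.02,0,0],"spin": 0},
  {"xyz": [0.02,0,0],"spin": 0},
  {"xyz": [0.02,0,0],"spin": 0},
  {"xyz": [0.02,0,0],"spin": 0},
  {"xyz": [0.02,0,0],"spin": 0},
  {"xyz": [0.02,0,0],"spin": 0},
])

```text
time: 5.2
tool_pos: [497.4, 337.9, 100.3]
tcp_rot: [3.138, 0.016, -0.1]
contact_force: [-35.0, 1.7, 20.1]
grip_width: 0.1
finger_force: 17.5
```

Request:
jog_arm([
  {"xyz": [-0.1,0,0],"spin": 0},
  {"xyz": [-0.2,0,0],"spin": 0},
  {"xyz": [-0.4,0,0],"spin": 0},
  {"xyz": [-0.4,0,-0.2],"spin": 0},
  {"xyz": [0,0,-0.6],"spin": 0},
  {"xyz": [0,0,-0.6],"spin": 0},
  {"xyz": [0,0,0],"spin": 0},
  {"xyz": [0,0,0],"spin": 0},
  {"xyz": [0,0,0],"spin": 0},
  {"xyz": [0,0,0],"spin": 0},
])

```text
time: 6.45
tool_pos: [417.7, 345.9, 211.1]
tcp_rot: [3.14, 0.002, -0.101]
contact_force: [-0.6, 0.7, -1.0]
grip_width: 0.8
finger_force: 0.0
```

```bash
python3 - <<'E'
from h import *
b=bot.capture('side')[90:240,215:345]; a=bot.capture('scene')[130:280,190:330]
o=np.hstack([cv2.resize(i,(400,int(400*i.shape[0]/i.shape[1])),interpolation=cv2.INTER_CUBIC)[:425] for i in(b,a)])
cv2.imwrite('pics/p4.png',o);print(bot.get_obs()['tool_pos'])
E
```

```text
[417.91210552 345.99943194 211.52629294]
```

View pics/p4.png

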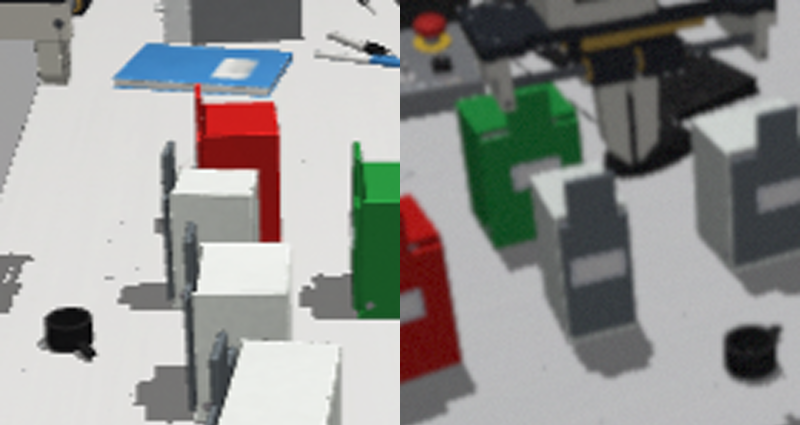

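Narrow bin is home: in the left half its tab (168,170) sits parallel to the housing, like the medium one's. Now to the wide one.

Request:
jog_arm([
  {"xyz": [0.1,0.56,0.06],"spin": 0.56},
  {"xyz": [0.125,0.56,0.07],"spin": 0},
  {"xyz": [0.125,0.56,0.07],"spin": 0},
  {"xyz": [0.125,0.56,0.07],"spin": 0},
  {"xyz": [0.125,0.56,0.07],"spin": 0},
  {"xyz": [0.125,0.56,0.07],"spin": 0},
  {"xyz": [0.125,0.56,0.07],"spin": 0},
  {"xyz": [0.125,0.56,0.07],"spin": 0},
  {"xyz": [0.2,0,0],"spin": 0},
  {"xyz": [0,0,0],"spin": 0},
])

```text
time: 7.8
tool_pos: [457.8, -23.1, 168.0]
tcp_rot: [-3.142, 0.0, -0.159]
contact_force: [-0.3, 0.4, 0.2]
grip_width: 0.3
finger_force: 0.0
```

```bash
python3 - <<'E'
from h import *
print(bot.get_obs()['tool_pos'])
b=bot.capture('side'); a=bot.capture('wrist')
o=np.vstack([cv2.resize(b,(480,300)),cv2.resize(a,(480,300))])
cv2.imwrite('pics/p5.png',o)
E
```

```text
[457.83009144 -23.06352296 168.01687512]
```

View pics/p5.png

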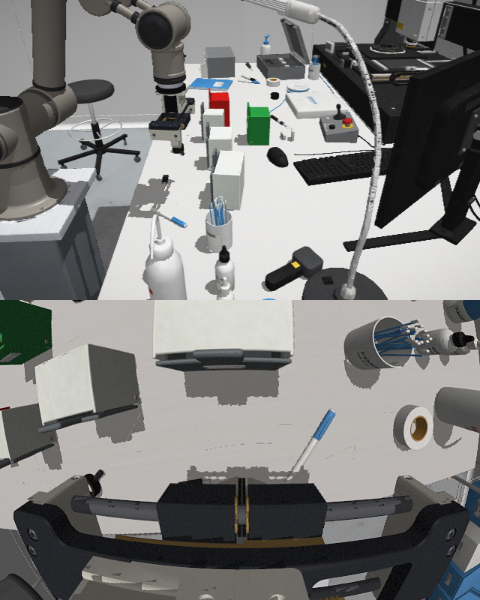

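```bash
python3 - <<'E'
from h import *
C=cal('side')
def at_y(u,v,y):
    d=ray(C,u,v);e=np.array(C['eye']);return (e+d*(y-e[1])/d[1]).round()
s=640/480
for n,u,v in(('ball c',166,25),('ball right',190,25),('ball bottom',166,50),('upper link right',186,0),('finger tip',178,153)): print(n,at_y(u*s,v*s,-23))
for y in(80,0,-80): print('lamp tip',y,at_y(243*s,3*s,y),'lamp bottom',at_y(305*s,22*s,y))
W=cal('wrist')
s=640/480
for n,u,v,z in(('tab top L',191,349,150),('tab top R',254,349,150),('roof front L',158,359,118),('roof front R',290,357,118)):
    print(n,at_z(W,u*s,(v-300)*s,z,'wrist').round(1))
E
```

```text
ball c [462. -23. 489.]
ball right [516. -23. 488.]
ball bottom [456. -23. 433.]
upper link right [511. -23. 542.]
finger tip [460. -23. 150.]
lamp tip 80 [646.  80. 522.] lamp bottom [808.  80. 474.]
lamp tip 0 [640.   0. 531.] lamp bottom [789.   0. 487.]
lamp tip -80 [635. -80. 540.] lamp bottom [770. -80. 500.]
tab top L [566.8  -1.  150. ]
tab top R [558.3 -47.5 150. ]
roof front L [571.3  37.2 118. ]
roof front R [551.9 -80.9 118. ]
```

Request:
jog_arm([
  {"xyz": [0,0,0],"spin": -1},
  {"xyz": [0,0,0],"spin": -1},
  {"xyz": [0,0,0],"spin": -1},
  {"xyz": [0,0,0],"spin": -1},
  {"xyz": [0,0,0],"spin": -1},
  {"xyz": [0,0,0],"spin": -1},
  {"xyz": [0,0,0],"spin": -1},
  {"xyz": [0,0,0],"spin": -1},
  {"xyz": [0,0,0],"spin": -1},
  {"xyz": [0,0,0],"spin": -1},
], gripper=100)

```text
time: 9.15
tool_pos: [456.7, -21.5, 168.3]
tcp_rot: [-3.141, 0.0, 0.848]
contact_force: [0.8, 1.1, 0.3]
grip_width: 91.2
finger_force: 0.0
```

Request:
jog_arm([
  {"xyz": [0,0,0],"spin": -0.95},
  {"xyz": [0,0,0],"spin": -0.95},
  {"xyz": [0,0,0],"spin": -0.95},
  {"xyz": [0,0,0],"spin": -0.95},
  {"xyz": [0,0,0],"spin": -0.95},
  {"xyz": [0,0,0],"spin": -0.95},
  {"xyz": [0.1,0.3,0],"spin": 0},
  {"xyz": [0.11,0.3,0],"spin": 0},
  {"xyz": [0,0.26,0],"spin": 0},
  {"xyz": [0,0,0],"spin": 0},
])

```text
time: 10.4
tool_pos: [528.2, -15.9, 168.0]
tcp_rot: [-3.141, 0.0, 1.414]
contact_force: [0.1, -0.8, -0.0]
grip_width: 91.7
finger_force: 0.0
```

```bash
python3 - <<'E'
from h import *
o=bot.get_obs();print(o['tool_pos'],o['joint_positions'])
b=bot.capture('side')[0:360,120:440]; a=bot.capture('wrist')
o=np.hstack([cv2.resize(b,(320,360)),cv2.resize(a,(480,300))] if 0 else [b,cv2.copyMakeBorder(cv2.resize(a,(480,300)),0,60,0,0,0)])
cv2.imwrite('pics/p6.png',o)
E
```

```text
[528.17702573 -15.89126352 168.0466552 ] [-1.75096538e-01  4.02873755e-01  1.60387209e+00 -1.32316144e-04
  1.13501486e+00 -1.86046223e-02]
```

View pics/p6.png

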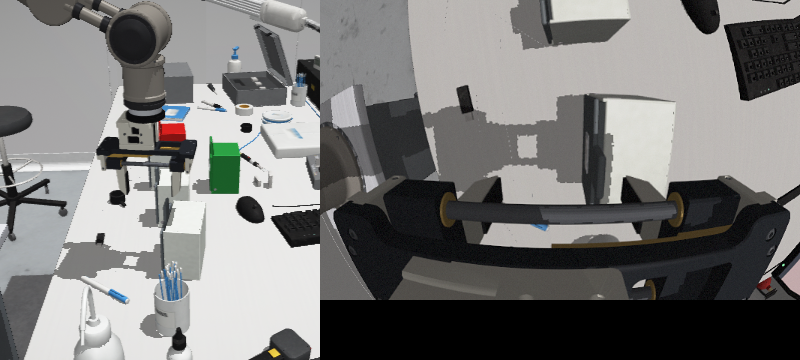

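Side view (left) shows the back finger's tip (177,197) just behind the wide tab (163,205). I'll go down behind the tab and start the pull.

Request:
jog_arm([
  {"xyz": [0,0,0.2],"spin": 0},
  {"xyz": [0,0,0.2],"spin": 0},
  {"xyz": [0,0,0.1],"spin": 0},
  {"xyz": [0,-0.04,0],"spin": 0},
  {"xyz": [0,-0.04,0],"spin": 0},
  {"xyz": [0,-0.04,0],"spin": 0},
  {"xyz": [0,-0.04,0],"spin": 0},
  {"xyz": [0,-0.04,0],"spin": 0},
  {"xyz": [0,-0.04,0],"spin": 0},
  {"xyz": [0,-0.04,0],"spin": 0},
])

```text
time: 11.75
tool_pos: [505.8, -13.1, 128.4]
tcp_rot: [3.141, 0.0, 1.413]
contact_force: [1.4, -0.9, -1.0]
grip_width: 92.1
finger_force: 0.6
```

Request:
jog_arm([
  {"xyz": [0,-0.055,0.01],"spin": 0},
  {"xyz": [0,-0.055,0.01],"spin": 0},
  {"xyz": [0,-0.055,0.015],"spin": 0},
  {"xyz": [0,-0.055,0.015],"spin": 0},
  {"xyz": [0,-0.055,0.02],"spin": 0},
  {"xyz": [0,-0.055,0.02],"spin": 0},
  {"xyz": [0,-0.055,0.022],"spin": 0},
  {"xyz": [0,-0.055,0.024],"spin": 0},
  {"xyz": [0,-0.055,0.026],"spin": 0},
  {"xyz": [0,-0.055,0.028],"spin": 0},
])

```text
time: 13.0
tool_pos: [462.1, -6.2, 112.9]
tcp_rot: [-3.142, 0.0, 1.413]
contact_force: [0.6, -0.5, 0.2]
grip_width: 91.6
finger_force: 0.2
```

```bash
python3 - <<'E'
from h import *
b=bot.capture('side')[120:300,180:360]; a=bot.capture('scene')[120:260,280:430]
cv2.imwrite('pics/p7.png',np.hstack([cv2.resize(i,(400,400),interpolation=cv2.INTER_CUBIC) for i in(b,a)]))
E
```

```text
(no output)
```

View pics/p7.png

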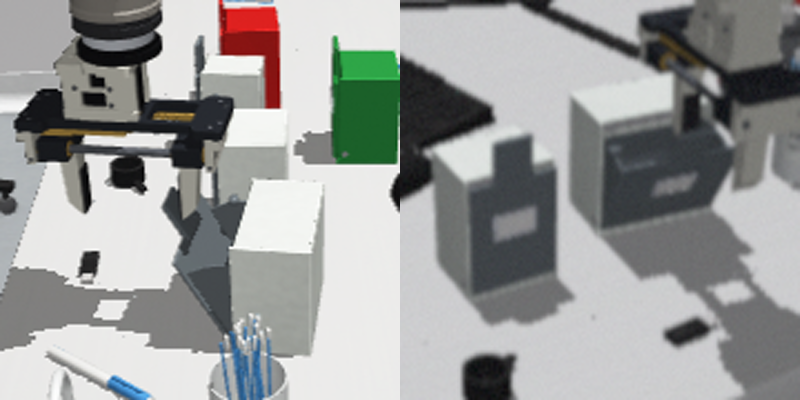

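The wide bin is following, at about 0.5 rad. I'll carry on to the stop.

Request:
jog_arm([
  {"xyz": [0,-0.04,0.023],"spin": 0},
  {"xyz": [0,-0.04,0.025],"spin": 0},
  {"xyz": [0,-0.04,0.028],"spin": 0},
  {"xyz": [0,-0.04,0.03],"spin": 0},
  {"xyz": [0,-0.04,0.033],"spin": 0},
  {"xyz": [0,-0.04,0.036],"spin": 0},
  {"xyz": [0,-0.04,0.038],"spin": 0},
  {"xyz": [0,-0.04,0.03],"spin": 0},
  {"xyz": [0,-0.03,0.03],"spin": 0},
  {"xyz": [0,-0.02,0.02],"spin": 0},
])

```text
time: 14.35
tool_pos: [437.1, -2.2, 92.1]
tcp_rot: [3.131, 0.0, 1.413]
contact_force: [1.3, -0.5, 24.3]
grip_width: 91.9
finger_force: 8.9
```

Request:
jog_arm([
  {"xyz": [0,0.06,-0.06],"spin": 0},
  {"xyz": [0,0.05,-0.1],"spin": 0},
  {"xyz": [0,0,-0.3],"spin": 0},
  {"xyz": [0,0,-0.4],"spin": 0},
  {"xyz": [0,0,-0.4],"spin": 0},
  {"xyz": [0,-0.4,0],"spin": 0},
  {"xyz": [0,-0.4,0],"spin": 0},
  {"xyz": [0.4,0,0],"spin": 0},
  {"xyz": [0.6,0,0],"spin": 0},
  {"xyz": [0.5,0,0],"spin": 0},
])

```text
time: 15.6
tool_pos: [397.3, 127.0, 190.6]
tcp_rot: [-3.141, 0.0, 1.413]
contact_force: [-0.1, -0.0, 0.1]
grip_width: 91.3
finger_force: 0.0
```

```bash
python3 - <<'E'
from h import *
o=bot.get_obs();print(o['tool_pos'],o['contact_force'],o['time'])
b=bot.capture('side')[120:300,180:360]; a=bot.capture('scene')[130:270,230:410]
cv2.imwrite('pics/p8.png',np.hstack([cv2.resize(i,(400,400),interpolation=cv2.INTER_CUBIC) for i in(b,a)]))
C=cal('side');p=np.array([599.6,-26.2]);t=-.157;c,s=np.cos(t),np.sin(t)
for q in(.6,.7,.75,.8):
    x=-35-135*np.sin(q)-7*np.cos(q);z=15+135*np.cos(q)-7*np.sin(q)
    print(q,[np.round((np.array(proj(C,[p[0]+c*x-s*y,p[1]+s*x+c*y,z]))-[180,120])*400/180) for y in(-20,20)])
E
```

```text
[397.31226686 126.95080428 190.55093418] [-0.07675669 -0.00426698  0.07268216] 15.6
0.6 [array([152., 214.]), array([162., 193.])]
0.7 [array([142., 221.]), array([152., 200.])]
0.75 [array([138., 225.]), array([148., 204.])]
0.8 [array([133., 230.]), array([143., 208.])]
```

View pics/p8.png

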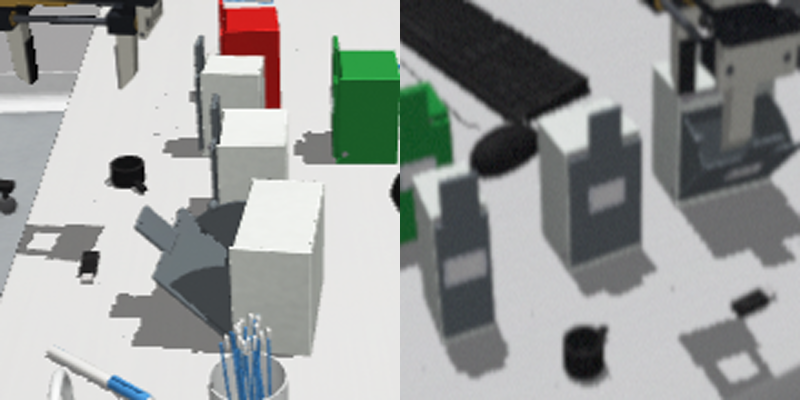

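The wide bin is open to its stop: its tab tip at (135,222)/(147,205) matches the 0.8 rad prediction, and the finger met 24 N there. The narrow and medium bins are shut, and the arm is clear of everything.

```bash
python3 -c "
from plant import bot
print(bot.close_job())"
```

```text
the job is handed in; nothing more can be done
None
```

I handed the job in after about 16 s of robot time: the narrow bin is pushed home, the wide bin is tipped forward to its stop, and the medium bin was left shut. I judged the first two from the pictures and the force readings, since the hand-in returned no verdict.

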